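Hang the webcam post in the desk mount

TASK

The webcam is to move from its travel foot to the desk mount. First turn the mount's cam clamp knob anticlockwise to its stop so that the cam is clear of the hole, then lift the webcam and its post up out of the foot and lower the post down through the hole in the mount's collar, touching neither the hole's walls nor any other part of the mount, until the post's lower end hangs midway between the collar and the foot plate. Finish while still holding the webcam there, still, upright and centred in the hole (a colleague will clamp it), with the clamp left open and everything else on the desk left where it is.

Things in the scene. Friction and masses are not known exactly. Their poses are not given: they have to be found in the camera images.
- webcam: Webcam on a post, loose, about 0.2 kg. A straight steel post 14 mm in diameter rises 130 mm from its lower end to a black box-shaped camera head 30 mm (x) x 50 mm (y) x 36 mm (z), centred on the post. Origin: centre of the post's lower end; z runs up the post, y along the head's 50 mm width (its two flat ends, free to grip from above), the lens looks to -x. At the start it stands upright in the foot, its lower end 10 mm above the desk.
- webcam_head (a point): Centre of the camera head, 148 mm above the post's lower end; axes as webcam.
- foot: Travel foot, fixed to the desk: aluminium disc 96 mm across, 10 mm thick, with a 56 mm square white plastic block on it up to 40 mm above the desk. A socket 16.5 mm wide and 30 mm deep in the block's middle holds the post; it lifts straight out. Origin: centre of the underside.
- mount: Desk mount, fixed to the desk. Origin on the desk, straight under the middle of the hole. Foot plate 12 mm thick, x -72 to +48 mm, y -50 to +60 mm. Column 26 x 50 mm at x -60 to -34, y -15 to +35 mm, carries the aluminium collar: a plate x -62 to +26, y -26 to +66 mm, underside 88 mm and top 110 mm above the desk. The gap between foot plate and collar is thus 12 to 88 mm above the desk and its middle is at 50 mm. The knob stands on the collar at x 0, y +44 mm.
- bore (a point): Centre of the upright hole through the collar, at the collar's top (110 mm above the desk); the hole is 28 mm in diameter and 22 mm deep, open below. Axes as mount.
- knob_grip (a point): Point on the knob's upright turning axis, 144 mm above the desk, at the height to grip: middle of the black grip bar, 12 mm thick (its x) x 44 mm long (its y) x 28 mm tall (125 to 153 mm above the desk; under it a 10 mm thick steel cam lies on the collar, top at 120 mm). Axes turn with the knob; its -y points along the cam's lobe, which reaches 44 mm from the axis.
- knob (a joint): Angle of the cam clamp knob, rad: 0 = closed, the lobe lies over the hole; it grows anticlockwise seen from above; 1.4 = stop, fully open, the lobe points to the mount's +x. Starts between 0 and 0.25. Stays where it is left, friction about 0.05 N m.
- mouse: Bystander, loose: black computer mouse, 100 x 58 x 32 mm. Origin at the middle of its underside.
- clip_box: Bystander, loose: clear open plastic tray, 85 x 85 x 45 mm. Origin at the middle of its underside.
- mug: Bystander, loose: white mug, 82 mm across, 95 mm tall. Origin at the middle of its underside.
- bottle: Bystander, loose: white drinks bottle with a black cap, 72 mm across, 210 mm tall. Origin at the middle of its underside.
- screwdriver: Bystander, loose: screwdriver lying flat along its x axis. Origin at the middle of its underside.
- notepad: Bystander, loose: pad of notes, 76 x 76 x 18 mm. Origin at the middle of its underside.
Things that resemble listed ones, but are neither listed nor needed, are in the scene too. Leave any pink look-alike of the webcam alone. Leave any blue look-alike of the mount alone.

How it is judged:
By the outcome, as a careful person would: the job done as asked, in the order asked, and still so for the second after the job is handed in, while the arm keeps its last pose, push and grip.
It also fails if it takes over 64 s, if anything falls off the work surface, if the arm or the gripper's body presses on something with over 40 N, if the wrist force passes 120 N, or if a joint passes its speed limit or range.

ROBOT

A 6-joint arm with a two-finger parallel gripper is mounted at the origin on the work surface. World frame = base frame: x ahead of the robot, y to its left, z up, the work surface at z = 0. Lengths are in mm, angles in rad, forces in N, time in s.
With the tool pointing down it reaches from about 275 to 975 mm from the base axis. Payload 8.4 kg.
Tool frame: the origin (TCP) lies midway between the tips of the shut fingers; the grasp point (between the pads) lies 19 mm behind it; z points along the fingers, y is the line along which they close (so a half turn about z gives the same grasp; the last joint's range is limited). The gripper opens to 92 mm and grips with 3 to 60 N. Pads are 20 mm wide; open, the fingers measure 128 mm over their backs; the gripper's body (75 mm by 189 mm) begins 69 mm behind the grasp point.
Start: joints at [-0.002, 0.353, 1.633, -0, 1.155, -0.002], TCP at [625.002, -0, 214.583] pointing down, gripper open.
Joint ranges: [-2.63, 2.63], [-0.92, 2.1], [0.06, 2.66], [-1.3, 4.44], [0, 2.69], [-3.02, 3.02]. Speed limits (rad/s): [2.22, 2.22, 2.79, 3.14, 3.14, 3.14].

INTERFACE

Orientations are given as a unit quaternion [w, x, y, z].
In Python, from bench import readout, imaging, job gives the robot as it stands.
- The arm moves only by the shell command python3 -m creep 'ROWS' [FORCE]. ROWS is a JSON object of lists of equal length, an entry for each row: "linear": the shift along the tool's x, y, z in units of 250 mm (1.0 is 250 mm), a list of three; "dr": the turn, a rotation vector about the tool's x, y, z in units of 180 degrees (1.0 is 180 degrees), a list of three; "claw": the opening, from 0 (shut) to 1 (fully open). In form: {"linear": [[tx, ty, tz], ...], "dr": [[rx, ry, rz], ...], "claw": [claw, ...]}. A call has 1 to 20 rows; each row is the pose to reach, as a shift and turn from the pose commanded when the call began, along the tool's axes at that moment, turning the shorter way round; what a row does not reach only later rows make up. A row lasts 1/12 s, in which the tool goes at most 41.7 mm and 7.16 degrees, less where a joint would pass 70% of its speed; a pose out of reach is approached as far as the arm can. A call with a number of a shift or a turn outside -1 to 1 is refused whole. A call with a gripper value outside its range is refused whole. The fingers move at their own pace and stop on an object; FORCE is the grip in N (left out, the last holds). Time passes only in rows, so rows that repeat a pose let the fingers close. It gives the time, the measured TCP pose, the force, the opening and the grip force at its end, in the units of the state.
- readout.observe(): the state, without advancing time (a new reading comes with each control period).
- imaging.read_camera(name): name is "scene" or "side" or "wrist"; returns (picture, depth): 400x640x3 uint8, red, green, blue; 400x640 float32, mm along the optical axis (not along the pixel's ray), 0 where there is no reading.
- imaging.camera_params(name): a dict with "fx", "fy", "cx", "cy" (pixels), "T" (4x4, takes a point from camera to world coordinates). Camera axes: x right, y up, looking along -z (the intrinsics and any distortion apply to the point x, -y, -z); pixel columns grow to the right and rows downward; lengths in mm; the calibration is good to about 2 mm. A picture is of the moment at which its call begins: read the wrist's pose just before it. camera_params takes no time and is no camera call; for the wrist camera it gives the pose at the moment of the call.
- job.finish_job(): hands the job in; it is judged then, once.
The state is a dict: "time": time; "joint_pos": joint angles; "joint_velocities": joint speeds; "joint_efforts": joint torques, N m; "tool_pos": TCP position; "tool_rot": TCP orientation; "ft_force": force on the tool from outside, world axes, zero at the start; "torque": the same for the moment, N m; "gripper_width": finger opening in mm; "grip_force": force on a finger pad.
Only numpy, scipy, OpenCV 4.12 (cv2) and the standard library are available. Lean on these libraries where they do the work, as an engineer would, in place of code of your own. Each camera call takes 0.05 s, during which the arm holds its last target. There are 200 camera calls.

## Working session

There is one attempt and no reset: what is moved stays moved. The work goes in short steps, Python scripts to look and compute and a shell command to move; the robot and the scene stay as the last step left them, time stands still between calls to the robot, and variables do not carry over. Pictures are saved under pics/ and viewed, at most 13 in all, crops included, and the job is handed in when it is done.

```bash
mkdir -p pics; cat > h.py <<'E'
import numpy as np, cv2
from bench import readout, imaging, job
def grab(n):
    p=imaging.camera_params(n); im,d=imaging.read_camera(n); return im,d,p
def cloud(d,p):
    v,u=np.mgrid[0:d.shape[0],0:d.shape[1]]
    P=np.stack([(u-p['cx'])/p['fx']*d,-(v-p['cy'])/p['fy']*d,-d],-1)
    T=np.array(p['T']); W=P@T[:3,:3].T+T[:3,3]; W[d<=0]=np.nan; return W
def save(n,im): cv2.imwrite('pics/'+n+'.png',im[...,::-1])
E
python3 - <<'E'
from h import *
for n in('scene','side'):
    im,d,p=grab(n); save(n,im); np.savez(n,im=im,d=d,W=cloud(d,p)); print(n,{k:np.round(v,2).tolist() for k,v in p.items()})
print(readout.observe())
E
```

```text
scene {'fx': 409.76, 'fy': 409.76, 'cx': 321.08, 'cy': 195.41, 'T': [[0.87, -0.43, 0.25, 865.78], [0.5, 0.74, -0.45, -630.57], [0.01, 0.52, 0.86, 1277.94], [0.0, 0.0, 0.0, 1.0]]}
side {'fx': 497.44, 'fy': 497.44, 'cx': 321.78, 'cy': 205.21, 'T': [[0.7, 0.56, -0.44, -135.68], [-0.71, 0.54, -0.45, -670.85], [-0.01, 0.63, 0.78, 1283.96], [0.0, 0.0, 0.0, 1.0]]}
{'time': 0.1, 'joint_pos': array([-2.36720156e-03,  3.53591286e-01,  1.63406341e+00,  9.74105018e-06,
        1.15519535e+00, -2.41924220e-03]), 'joint_velocities': array([-0.00028059, -0.00118405, -0.00295132,  0.00045811, -0.00066626,
        0.00055674]), 'joint_efforts': array([-8.71753400e-04, -5.94903338e+01, -3.34933627e+01,  6.98069832e-02,
        1.83198228e-02, -2.35421521e-05]), 'tool_pos': array([6.24550197e+02, 2.47681442e-02, 2.13929462e+02]), 'tool_rot': array([-4.48760619e-04,  7.07089635e-01,  7.07123648e-01, -4.40332932e-04]), 'ft_force': array([0.26715199, 0.4979255 , 0.41727243]), 'torque': array([-0.02536668, -0.04927342, -0.0310112 ]), 'grip_force': 0.0, 'gripper_width': 92.3848740313624}
```

View pics/scene.png

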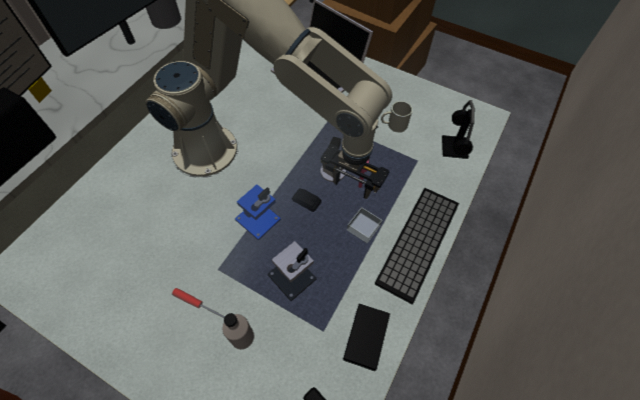

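View pics/side.png

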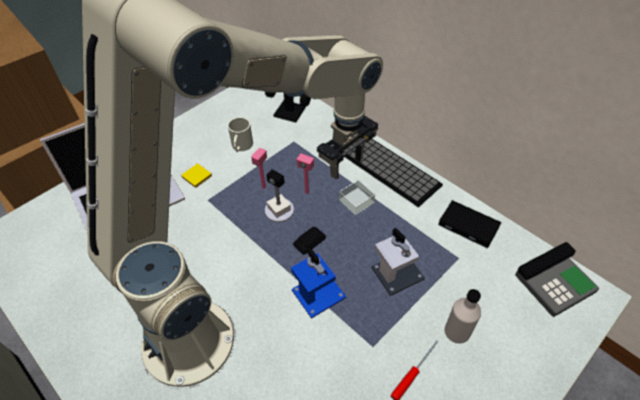

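The side view shows the webcam (277,185) in its foot (279,208), with two pink look-alikes behind it. The silver mount is at side (397,255) and scene (293,262), and the blue look-alike is at side (315,270). I'll measure these from the clouds next.

```bash
python3 - <<'E'
from h import *
for n,boxes in {'side':{'mount':(365,225,435,300),'cam':(245,165,300,225),'pink':(245,145,320,195)},'scene':{'mount':(262,235,325,300)}}.items():
    z=np.load(n+'.npz');W=z['W'];im=z['im']
    print(n,'desk z',np.nanmedian(W[330:360,200:260,2]))
    for k,(a,b,c,e) in boxes.items():
        w=W[b:e,a:c].reshape(-1,3); col=im[b:e,a:c].reshape(-1,3).astype(int)
        if k=='mount':
            for nm,lo,hi in(('plate',8,16),('collar',106,114),('cam',117,123),('bar',149,158)):
                m=(w[:,2]>lo)&(w[:,2]<hi)
                q=w[m][:,:2].astype(np.float32)
                if len(q)<4: print(nm,len(q));continue
                print(nm,len(q),'mean',q.mean(0).round(1),'rect',cv2.minAreaRect(q))
        else:
            pink=col[:,0]-col[:,1]>40
            for nm,lo,hi in((k+'block',36,44),(k+'disc',7,13),(k+'headtop',165,200)):
                m=(w[:,2]>lo)&(w[:,2]<hi)&(pink if k=='pink' else ~pink)
                q=w[m][:,:2].astype(np.float32)
                if len(q)>3: print(nm,len(q),'z',np.median(w[m][:,2]).round(1),'mean',q.mean(0).round(1),'rect',cv2.minAreaRect(q))
    S=[cv2.resize(im[220:310,350:450] if n=='side' else im[230:310,245:345],None,fx=4,fy=4,interpolation=2)]
    if n=='side': S.append(cv2.resize(im[140:230,240:330],None,fx=4,fy=4,interpolation=2))
    h=max(s.shape[0] for s in S); save(n+'_crop',np.hstack([cv2.copyMakeBorder(s,0,h-s.shape[0],0,0,0) for s in S]))
E
```

```text
side desk z 8.521240912736175
plate 637 mean [ 553.1 -288.9] rect ((576.5480346679688, -227.71786499023438), (205.96124267578125, 120.21298217773438), 71.6392593383789)
collar 519 mean [ 551.2 -259.1] rect ((560.9171142578125, -255.12619018554688), (94.8697509765625, 90.4988021850586), 73.14665985107422)
cam 68 mean [ 579.6 -256.1] rect ((574.1415405273438, -255.95730590820312), (39.85858917236328, 54.851009368896484), 22.202939987182617)
bar 48 mean [ 584.8 -239.9] rect ((585.845458984375, -238.19056701660156), (41.32952117919922, 13.34406566619873), 80.55884552001953)
camblock 139 z 38.9 mean [476.8 155.9] rect ((485.15155029296875, 204.51402282714844), (150.7080535888672, 56.944091796875), 81.58838653564453)
camdisc 130 z 9.2 mean [466.7 144.8] rect ((510.1754150390625, 200.62478637695312), (204.1870880126953, 113.75826263427734), 41.79025650024414)
camheadtop 151 z 172.7 mean [475.6 156.2] rect ((476.2301940917969, 156.5352020263672), (35.925514221191406, 52.777809143066406), 2.5523366928100586)
pinkblock 7 z 39.5 mean [568.5 182.7] rect ((550.0560302734375, 208.85287475585938), 
[... 232 characters left out ...]
[560.3 196.1] rect ((547.7196044921875, 202.36288452148438), (49.526546478271484, 185.07635498046875), 31.38409423828125)
scene desk z -0.2821993612776623
plate 620 mean [ 578.4 -286.6] rect ((521.141357421875, -258.0445556640625), (109.05359649658203, 261.6331481933594), 74.11675262451172)
collar 551 mean [ 560.4 -256.8] rect ((565.6760864257812, -253.83929443359375), (92.52166748046875, 89.58692169189453), 71.43962860107422)
cam 68 mean [ 592.1 -253. ] rect ((593.2222900390625, -251.23655700683594), (35.32206726074219, 55.09451675415039), 8.863755226135254)
bar 39 mean [ 590.8 -237.1] rect ((590.104736328125, -236.64822387695312), (40.87993240356445, 11.682878494262695), 81.57555389404297)
```

View pics/side_crop.png

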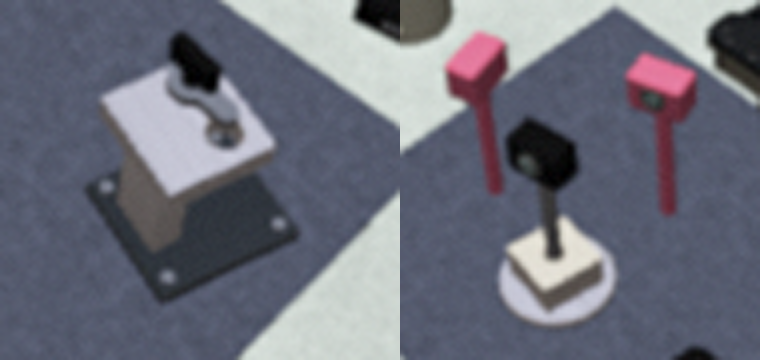

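```bash
python3 -m creep '{"linear":[[-0.96,-0.18,-0.46],[-0.96,-0.18,-0.46],[-0.96,-0.18,-0.46],[-0.96,-0.18,-0.46],[-0.96,-0.18,-0.46],[-0.96,-0.18,-0.46],[-0.96,-0.18,-0.46],[-0.96,-0.18,-0.46],[-0.96,-0.18,-0.46],[-0.96,-0.18,-0.46],[-0.96,-0.18,-0.46],[-0.96,-0.18,-0.46]],"dr":[[0,0,0.05],[0,0,0.05],[0,0,0.05],[0,0,0.05],[0,0,0.05],[0,0,0.05],[0,0,0.05],[0,0,0.05],[0,0,0.05],[0,0,0.05],[0,0,0.05],[0,0,0.05]],"claw":[1,1,1,1,1,1,1,1,1,1,1,1]}'
python3 - <<'E'
from h import *
im,d,p=grab('wrist'); save('w1',im); W=cloud(d,p); np.savez('w1',im=im,d=d,W=W); print({k:np.round(v,2).tolist() for k,v in p.items()})
o=readout.observe();print(o['tool_pos'],o['tool_rot'],o['joint_pos'])
for nm,lo,hi in(('plate',8,16),('collar',106,114),('cam',117,123),('bar',149,158)):
    m=(W[...,2]>lo)&(W[...,2]<hi); q=W[m][:,:2].astype(np.float32)
    if len(q)>4: print(nm,len(q),q.mean(0).round(1),cv2.minAreaRect(q))
E
```

```text
time: 1.1
tool_pos: [580.0, -238.6, 328.7]
tool_rot: [-0.001, 0.76, 0.65, -0.0]
ft_force: [0.1, -0.6, 0.1]
gripper_width: 92.2
grip_force: 0.0
{'fx': 294.12, 'fy': 294.12, 'cx': 324.23, 'cy': 201.62, 'T': [[0.99, 0.15, 0.05, 592.09], [-0.16, 0.95, 0.28, -158.61], [-0.0, -0.29, 0.96, 497.8], [0.0, 0.0, 0.0, 1.0]]}
[ 580.08332002 -238.69168808  328.8550165 ] [-5.81110130e-04  7.59906140e-01  6.50032523e-01 -2.00296489e-04] [-3.92850592e-01  2.74378986e-01  1.49020688e+00  1.72778974e-04
  1.37822436e+00 -2.37342227e-01]
plate 7880 [ 582.4 -150.4] ((471.441162109375, -269.66790771484375), (639.6806030273438, 857.173583984375), 76.1317138671875)
collar 6610 [ 447.2 -193.3] ((455.00482177734375, -192.13320922851562), (111.6414566040039, 352.0606994628906), 61.84035873413086)
cam 1019 [ 466.4 -181.6] ((482.055908203125, -190.96990966796875), (59.8717041015625, 274.26470947265625), 60.913028717041016)
bar 1077 [ 484.4 -253.9] ((522.2350463867188, -281.04742431640625), (185.16543579101562, 461.5483703613281), 22.359285354614258)
```

View pics/w1.png

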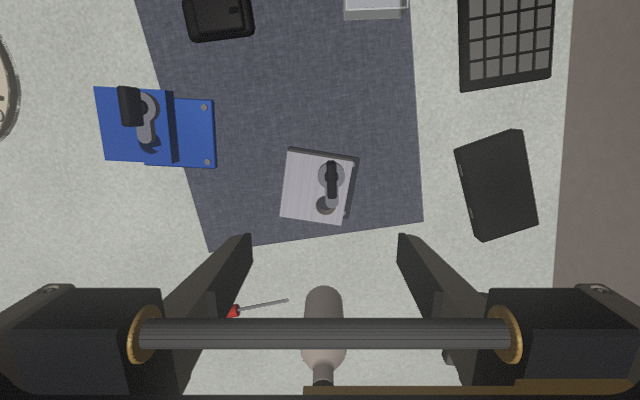

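The wrist image shows the mount collar at (320,187), with the bar at (331,177) and the hole at (325,204). The blue mount is at (155,125) and the bottle at (323,325), beyond the gripper.

```bash
python3 - <<'E'
from h import *
z=np.load('w1.npz');W=z['W'];im=z['im']
B=W[140:240,265:370].reshape(-1,3)
for nm,lo,hi in(('plate',8,16),('collar',107,114),('cam',117,124),('bar',150,158)):
    m=(B[:,2]>lo)&(B[:,2]<hi); q=B[m][:,:2].astype(np.float32); print(nm,len(q),np.median(B[m][:,2]),cv2.minAreaRect(q))
b=W[285:375,295:350].reshape(-1,3);b=b[(b[:,2]>100)&(b[:,2]<225)&(b[:,1]<-300)];print('bottle',np.nanmin(b,0),np.nanmax(b,0))
S=np.load('scene.npz')['W'];b=S[310:350,215:255].reshape(-1,3);b=b[b[:,2]>60];print('bottle',np.percentile(b,[5,50,95],axis=0).round())
z2=np.load('side.npz');b=z2['W'][140:230,240:320];pk=z2['im'].astype(int)[140:230,240:320];m=(pk[...,0]-pk[...,1]>40)&(b[...,2]>100)
n,l,st,c=cv2.connectedComponentsWithStats(m.astype(np.uint8))
for i in range(1,n):
  if st[i,4]>20: print('pink',np.nanpercentile(b[l==i],[5,50,95],axis=0).round())
save('w1c',cv2.resize(im[140:240,265:370],None,fx=5,fy=5,interpolation=2))
E
```

```text
plate 638 10.715985539118265 ((565.4601440429688, -269.451904296875), (109.15731811523438, 119.37510681152344), 72.02958679199219)
collar 3159 108.87896606148638 ((563.9885864257812, -254.00527954101562), (92.64950561523438, 88.09273529052734), 71.93647766113281)
cam 446 118.85533929593865 ((586.3919067382812, -249.9104766845703), (60.27572250366211, 34.14185333251953), 81.28894805908203)
bar 305 151.6528556166661 ((588.3764038085938, -236.4342803955078), (43.19606018066406, 10.899810791015625), 81.70497131347656)
bottle [ 501.09732678 -525.65771259  125.18799083] [ 570.7059077  -481.24431966  184.16862916]
bottle [[ 523. -536.   74.]
 [ 551. -511.  142.]
 [ 572. -479.  210.]]
pink [[486. 255. 132.]
 [506. 266. 160.]
 [529. 284. 167.]]
pink [[578. 126. 113.]
 [592. 145. 161.]
 [611. 169. 168.]]
```

View pics/w1c.png

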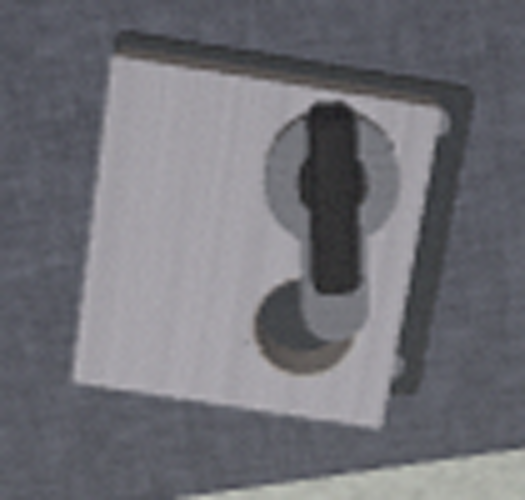

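The sizes check out: collar 92.6 x 88, bar 43 x 11, heights within 1 mm. The knob is at (588.4,-236.4) and the bore at (574.8,-278.4). The mount yaw is -18.1°, so the knob angle is about 0.17 rad. Now I'll descend onto the bar and grip it.

```bash
python3 -m creep '{"linear":[[0.014,0.032,0.4],[0.014,0.032,0.4],[0.014,0.032,0.4],[0.014,0.032,0.7],[0.014,0.032,0.7],[0.014,0.032,0.7],[0.014,0.032,0.805],[0.014,0.032,0.805],[0.014,0.032,0.805],[0.014,0.032,0.805],[0.014,0.032,0.805],[0.014,0.032,0.805],[0.014,0.032,0.805],[0.014,0.032,0.805],[0.014,0.032,0.805],[0.014,0.032,0.805],[0.014,0.032,0.805],[0.014,0.032,0.805]],"dr":[[0,0,0],[0,0,0],[0,0,0],[0,0,0],[0,0,0],[0,0,0],[0,0,0],[0,0,0],[0,0,0],[0,0,0],[0,0,0],[0,0,0],[0,0,0],[0,0,0],[0,0,0],[0,0,0],[0,0,0],[0,0,0]],"claw":[1,1,1,1,1,1,1,1,1,0,0,0,0,0,0,0,0,0]}' 15
python3 -c "
from h import *
print(readout.observe()['joint_pos'],readout.observe()['torque'])"
```

```text
time: 2.65
tool_pos: [588.4, -237.8, 128.3]
tool_rot: [-0.0, 0.76, 0.649, -0.0]
ft_force: [0.0, 0.3, -0.2]
gripper_width: 34.0
grip_force: 0.0
[-3.86417803e-01  4.56336180e-01  1.68522942e+00  2.16434687e-06
  1.00019163e+00 -2.29325202e-01] [0.03573203 0.01298986 0.01659196]
```

```bash
python3 -m creep '{"linear":[[0.005,0,0.004],[0.005,0,0.004],[0.005,0,0.004],[0.005,0,0.004],[0.005,0,0.004],[0.005,0,0.004],[0.005,0,0.004],[0.005,0,0.004],[0.005,0,0.004]],"dr":[[0,0,0],[0,0,0],[0,0,0],[0,0,0],[0,0,0],[0,0,0],[0,0,0],[0,0,0],[0,0,0]],"claw":[0,0,0,0,0,0,0,0,0]}' 15
python3 -c "
from h import *
print(readout.observe()['joint_pos'],readout.observe()['torque'])"
```

```text
time: 3.4
tool_pos: [588.8, -236.6, 127.3]
tool_rot: [0.0, 0.76, 0.649, 0.0]
ft_force: [1.8, -0.0, -4.1]
gripper_width: 11.6
grip_force: 14.9
[-3.84469286e-01  4.57172222e-01  1.68649930e+00  1.89323481e-04
  9.97650139e-01 -2.27432808e-01] [ 0.11642936 -0.42935027  0.02625198]
```

```bash
python3 -m creep '{"linear":[[0,0,0],[0,0,0],[0,0,0],[0,0,0],[0,0,0],[0,0,0],[0,0,0],[0,0,0],[0,0,0],[0,0,0],[0,0,0],[0,0,0],[0,0,0],[0,0,0],[0,0,0]],"dr":[[0,0,-0.03],[0,0,-0.06],[0,0,-0.09],[0,0,-0.12],[0,0,-0.15],[0,0,-0.18],[0,0,-0.21],[0,0,-0.24],[0,0,-0.27],[0,0,-0.3],[0,0,-0.33],[0,0,-0.36],[0,0,-0.385],[0,0,-0.385],[0,0,-0.385]],"claw":[0,0,0,0,0,0,0,0,0,0,0,0,0,0,0]}'
python3 -c "
from h import *
o=readout.observe();print(o['joint_pos'],o['torque'],o['tool_rot'])"
```

```text
time: 4.65
tool_pos: [588.6, -236.6, 127.2]
tool_rot: [-0.0, 0.257, 0.966, -0.0]
ft_force: [1.4, -0.4, -2.8]
gripper_width: 12.0
grip_force: 15.0
[-3.84523874e-01  4.57170635e-01  1.68665884e+00 -1.17412037e-04
  9.97921912e-01 -1.43439428e+00] [ 0.00318919 -0.39536666  0.06223644] [-8.48628611e-05  2.57497174e-01  9.66279047e-01 -3.91304304e-05]
```

```bash
python3 -m creep '{"linear":[[0,0,0],[0,0,0],[0,0,0],[0,0,0],[0,0,0],[0,0,0]],"dr":[[0,0,-0.008],[0,0,-0.012],[0,0,-0.016],[0,0,-0.018],[0,0,-0.018],[0,0,-0.018]],"claw":[0,0,0,0,0,0]}'
python3 -c "
from h import *
o=readout.observe();print(o['joint_pos'],o['torque'],o['tool_rot'],2*np.degrees(np.arctan2(*o['tool_rot'][[2,1]]))-90)"
```

```text
time: 5.15
tool_pos: [588.5, -236.6, 127.2]
tool_rot: [-0.0, 0.229, 0.973, 0.0]
ft_force: [1.5, -0.4, -4.3]
gripper_width: 12.0
grip_force: 15.2
[-3.84580707e-01  4.57111684e-01  1.68664547e+00 -3.96466872e-06
  9.98041213e-01 -1.49253419e+00] [-0.11933634 -0.34794815 -0.34294867] [-1.01908645e-04  2.29360237e-01  9.73341600e-01  1.40458595e-05] 63.48118152439238
```

```bash
python3 -m creep '{"linear":[[0,0,0],[0,0,0],[0,0,0],[0,0,0],[0,0,0],[0,0,0],[0,0,0],[0,0,-0.1],[0,0,-0.3],[0,0,-0.5],[0,0,-0.8],[0,0,-0.8],[0,0,-0.8],[0,0,-0.8],[0,0,-0.8]],"dr":[[0,0,0],[0,0,0],[0,0,0],[0,0,0],[0,0,0],[0,0,0],[0,0,0],[0,0,0],[0,0,0],[0,0,0],[0,0,0],[0,0,0],[0,0,0],[0,0,0],[0,0,0]],"claw":[0.6,0.6,0.6,0.6,0.6,0.6,0.6,1,1,1,1,1,1,1,1]}'
python3 - <<'E'
from h import *
o=readout.observe(); im,d,p=grab('wrist'); W=cloud(d,p); np.savez('w2',im=im,d=d,W=W)
R=np.linalg.norm(W[...,:2]-[588,-237],axis=-1)<120
for nm,lo,hi in(('collar',107,114),('cam',117,124),('bar',150,158)):
    m=R&(W[...,2]>lo)&(W[...,2]<hi);q=W[m][:,:2].astype(np.float32);print(nm,len(q),np.median(W[m][:,2]),cv2.minAreaRect(q))
save('w2',im); print(o['tool_pos'],o['joint_pos'])
E
```

```text
time: 6.4
tool_pos: [588.4, -236.5, 326.9]
tool_rot: [0.0, 0.229, 0.973, -0.0]
ft_force: [-0.5, 0.2, -0.4]
gripper_width: 92.1
grip_force: 0.0
collar 3551 108.92690556986577 ((563.660888671875, -253.74365234375), (92.09742736816406, 88.0904769897461), 71.98047637939453)
cam 433 118.93048707325397 ((596.9520874023438, -244.6936492919922), (35.3538703918457, 59.865272521972656), 47.27132034301758)
bar 314 151.6996168179858 ((588.2887573242188, -236.41351318359375), (10.916184425354004, 42.424652099609375), 63.26813507080078)
[ 588.44639225 -236.4614524   326.85194623] [-3.84458131e-01  2.86275948e-01  1.47859042e+00  1.91306684e-06
  1.37667744e+00 -1.49347799e+00]
```

View pics/w2.png

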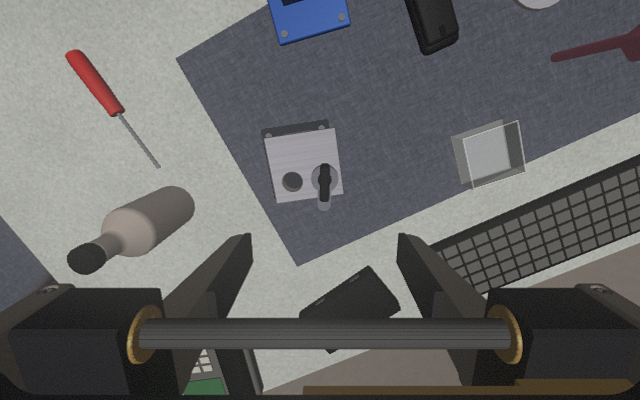

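The knob is at the stop (about 81°), and the hole at (292,181) is fully clear of the lobe. Next I'll move over the webcam.

```bash
python3 -m creep '{"linear":[[0.66,0.72,0],[0.66,0.72,0],[0.66,0.72,0],[0.66,0.72,0],[0.66,0.72,0],[0.66,0.72,0],[0.66,0.72,0],[0.66,0.72,0],[0.66,0.72,0],[0.66,0.72,0]],"dr":[[0,0,-0.16],[0,0,-0.16],[0,0,-0.16],[0,0,-0.16],[0,0,-0.16],[0,0,-0.16],[0,0,-0.16],[0,0,-0.16],[0,0,-0.16],[0,0,-0.16]],"claw":[1,1,1,1,1,1,1,1,1,1]}'
python3 -m creep '{"linear":[[0.157,0.638,0],[0.157,0.638,0],[0.157,0.638,0],[0.157,0.638,0],[0.157,0.638,0],[0.157,0.638,0],[0.157,0.638,0],[0.157,0.638,0],[0.157,0.638,0],[0.157,0.638,0]],"dr":[[0,0,0],[0,0,0],[0,0,0],[0,0,0],[0,0,0],[0,0,0],[0,0,0],[0,0,0],[0,0,0],[0,0,0]],"claw":[1,1,1,1,1,1,1,1,1,1]}'
python3 - <<'E'
from h import *
o=readout.observe(); im,d,p=grab('wrist'); W=cloud(d,p); np.savez('w3',im=im,d=d,W=W)
tx=o['tool_pos'][:2]
R=(np.linalg.norm(W[...,:2]-[476,156],axis=-1)<75)&(np.arange(400)[:,None]<235)
for nm,lo,hi in(('disc',7,13),('block',36,43),('head',171,181)):
    m=R&(W[...,2]>lo)&(W[...,2]<hi);q=W[m][:,:2].astype(np.float32)
    if len(q)>4: print(nm,len(q),np.median(W[m][:,2]),cv2.minAreaRect(q))
save('w3',im); print(o['tool_pos'],2*np.degrees(np.arctan2(*o['tool_rot'][[2,1]]))-90,o['joint_pos'])
E
```

```text
time: 7.28
tool_pos: [521.1, -2.8, 326.2]
tool_rot: [-0.001, -0.02, 1.0, -0.0]
ft_force: [-0.7, 0.3, 0.7]
gripper_width: 91.9
grip_force: 0.0
time: 8.12
tool_pos: [475.9, 154.6, 327.2]
tool_rot: [-0.0, -0.019, 1.0, -0.0]
ft_force: [-0.8, -0.3, -0.3]
gripper_width: 91.7
grip_force: 0.0
disc 903 8.88609755887353 ((468.9996643066406, 160.44537353515625), (73.9188232421875, 93.36835479736328), 5.998952865600586)
block 711 38.99178925786447 ((472.6779479980469, 162.64109802246094), (55.914669036865234, 42.38530731201172), 81.7108383178711)
head 1082 174.70021115092325 ((478.90338134765625, 161.50033569335938), (30.838687896728516, 49.59841537475586), 8.40746021270752)
[475.85982887 154.6311605  327.21650036] 92.21725436448827 [ 3.11305977e-01  6.03038344e-02  1.75077816e+00 -1.66580456e-04
  1.33068767e+00 -1.29814911e+00]
```

View pics/w3.png

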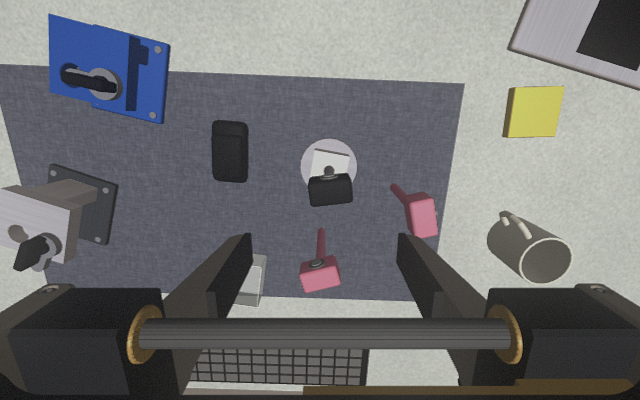

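The wrist image shows the webcam head at (330,190). The pink look-alikes at (422,215) and (320,273) are clear of the fingers. The head centre is (478.9,161.5) with its y axis at 98.4°. Its top reads 174.7 mm against an expected 176.

```bash
python3 -m creep '{"linear":[[-0.013,0.027,0.2],[-0.013,0.027,0.4],[-0.013,0.027,0.4],[-0.013,0.027,0.4],[-0.013,0.027,0.6],[-0.013,0.027,0.6],[-0.013,0.027,0.7],[-0.013,0.027,0.752],[-0.013,0.027,0.752],[-0.013,0.027,0.752],[-0.013,0.027,0.752],[-0.013,0.027,0.752],[-0.013,0.027,0.752],[-0.013,0.027,0.752],[-0.013,0.027,0.752],[-0.013,0.027,0.752],[-0.013,0.027,0.752],[-0.013,0.027,0.752]],"dr":[[0,0,-0.034],[0,0,-0.034],[0,0,-0.034],[0,0,-0.034],[0,0,-0.034],[0,0,-0.034],[0,0,-0.034],[0,0,-0.034],[0,0,-0.034],[0,0,-0.034],[0,0,-0.034],[0,0,-0.034],[0,0,-0.034],[0,0,-0.034],[0,0,-0.034],[0,0,-0.034],[0,0,-0.034],[0,0,-0.034]],"claw":[0.8,0.8,0.8,0.8,0.8,0.8,0.8,0.8,0.8,0.8,0.4,0.4,0.4,0.4,0.4,0.4,0.4,0.4]}' 25
```

```text
time: 9.67
tool_pos: [479.1, 162.8, 140.3]
tool_rot: [0.001, -0.074, 0.997, 0.0]
ft_force: [-0.3, -0.2, 6.5]
gripper_width: 49.8
grip_force: 25.0
```

```bash
python3 -m creep '{"linear":[[0,0,-0.02],[0,0,-0.06],[0,0,-0.12],[0,0,-0.2],[0,0,-0.3],[0,0,-0.4],[0,0,-0.5],[0,0,-0.6],[0,0,-0.68],[0,0,-0.74],[0,0,-0.76],[0,0,-0.76],[0,0,-0.76],[0,0,-0.76]],"dr":[[0,0,0],[0,0,0],[0,0,0],[0,0,0],[0,0,0],[0,0,0],[0,0,0],[0,0,0],[0,0,0],[0,0,0],[0,0,0],[0,0,0],[0,0,0],[0,0,0]],"claw":[0.4,0.4,0.4,0.4,0.4,0.4,0.4,0.4,0.4,0.4,0.4,0.4,0.4,0.4]}' 30
python3 - <<'E'
from h import *
o=readout.observe(); print(o['tool_pos'],2*np.degrees(np.arctan2(*o['tool_rot'][[2,1]]))-90,o['joint_pos'])
for n in('side','scene'):
    im,d,p=grab(n); save(n+'3',im); np.savez(n+'3',im=im,d=d,W=cloud(d,p))
    T=np.linalg.inv(np.array(p['T']))
    for z in(0,70,148): # expected post points
        c=T@np.array([*o['tool_pos'][:2],o['tool_pos'][2]-129+z,1]); print(n,z,p['cx']+p['fx']*c[0]/-c[2],p['cy']-p['fy']*c[1]/-c[2],-c[2])
E
```

```text
time: 10.83
tool_pos: [477.6, 162.5, 328.1]
tool_rot: [-0.001, -0.074, 0.997, -0.0]
ft_force: [0.4, -1.2, -3.2]
gripper_width: 49.6
grip_force: 30.0
[477.63699478 162.50934748 328.11156253] 98.45983851658141 [ 3.24962762e-01  6.81060444e-02  1.74044877e+00  2.06021654e-05
  1.33513527e+00 -1.39349043e+00]
side 0 272.8229763618323 168.57155501154534 1487.9808581453708
side 70 270.69171884432365 151.8825390541724 1433.6196763682312
side 148 268.11809652076636 131.72954314764934 1373.045788102276
scene 0 334.22619114656106 136.94296882528027 1379.4204716347122
scene 70 335.0570589678628 123.05698170892654 1319.4904371442385
scene 148 336.0765283555886 106.01896625022593 1252.7112558548533
```

```bash
python3 -m creep '{"linear":[[-0.001,-0.02,0],[-0.004,-0.06,0],[-0.008,-0.12,0],[-0.014,-0.2,0],[-0.02,-0.3,0],[-0.027,-0.4,0],[-0.034,-0.5,0],[-0.04,-0.6,0],[-0.047,-0.7,0],[-0.054,-0.8,0],[-0.06,-0.9,0]],"dr":[[0,0,0],[0,0,0],[0,0,0],[0,0,0],[0,0,0],[0,0,0],[0,0,0],[0,0,0],[0,0,0],[0,0,0],[0,0,0]],"claw":[0.4,0.4,0.4,0.4,0.4,0.4,0.4,0.4,0.4,0.4,0.4]}'
python3 -m creep '{"linear":[[-0.007,-0.1,0],[-0.014,-0.2,0],[-0.021,-0.3,0],[-0.028,-0.4,0],[-0.035,-0.5,0],[-0.042,-0.6,0],[-0.049,-0.7,0],[-0.056,-0.78,0],[-0.06,-0.84,0],[-0.063,-0.88,0],[-0.065,-0.9,0],[-0.065,-0.9,0],[-0.065,-0.9,0],[-0.065,-0.9,0],[-0.065,-0.9,0]],"dr":[[0,0,0],[0,0,0],[0,0,0],[0,0,0],[0,0,0],[0,0,0],[0,0,0],[0,0,0],[0,0,0],[0,0,0],[0,0,0],[0,0,0],[0,0,0],[0,0,0],[0,0,0]],"claw":[0.4,0.4,0.4,0.4,0.4,0.4,0.4,0.4,0.4,0.4,0.4,0.4,0.4,0.4,0.4]}'
python3 - <<'E'
from h import *
o=readout.observe(); print(o['tool_pos'],2*np.degrees(np.arctan2(*o['tool_rot'][[2,1]]))-90,o['joint_pos'])
pics=[]
for n in('side','scene','wrist'):
    im,d,p=grab(n); np.savez(n+'4',im=im,d=d,W=cloud(d,p))
    T=np.linalg.inv(np.array(p['T'])); Q=[]
    for z in(0,70,148):
        c=T@np.array([*o['tool_pos'][:2],o['tool_pos'][2]-129+z,1]); Q.append((p['cx']+p['fx']*c[0]/-c[2],p['cy']-p['fy']*c[1]/-c[2]));
    print(n,np.round(Q,1).tolist())
    u,v=np.array(Q[0]).astype(int); s=60 if n!='wrist' else 100
    v=max(v,s);v=min(v,400-s)
    print('crop origin',u-s,v-s); pics.append(cv2.resize(im[v-s:v+s,u-s:u+s],(400,400),interpolation=2)[:, :])
save('c4',cv2.resize(np.hstack(pics),(800,267)) if 0 else np.hstack(pics[:2])); save('c4w',pics[2])
E
```

```text
time: 11.85
tool_pos: [526.2, -59.8, 329.1]
tool_rot: [-0.0, -0.074, 0.997, -0.0]
ft_force: [0.1, 0.2, -1.4]
gripper_width: 50.0
grip_force: 30.0
time: 13.1
tool_pos: [575.5, -276.9, 329.5]
tool_rot: [0.0, -0.074, 0.997, 0.0]
ft_force: [0.8, 1.0, -2.2]
gripper_width: 50.1
grip_force: 30.0
[ 575.47392352 -276.86055301  329.54790664] 98.51423286166917 [-4.50863822e-01  2.92265628e-01  1.46487059e+00  1.83149486e-04
  1.38440107e+00 -2.17029548e+00]
side [[409.2, 232.6], [412.6, 216.6], [416.8, 197.1]]
crop origin 349 172
scene [[289.7, 255.7], [288.3, 245.5], [286.5, 232.7]]
crop origin 229 195
wrist [[324.5, 194.8], [324.5, 217.4], [324.7, 263.8]]
crop origin 224 94
```

View pics/c4.png

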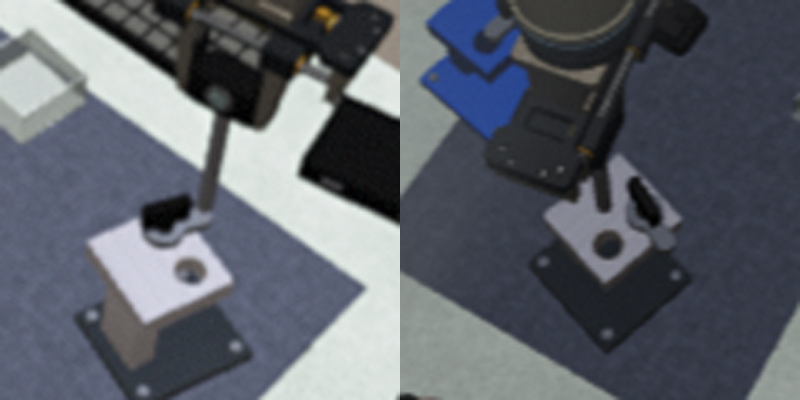

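View pics/c4w.png

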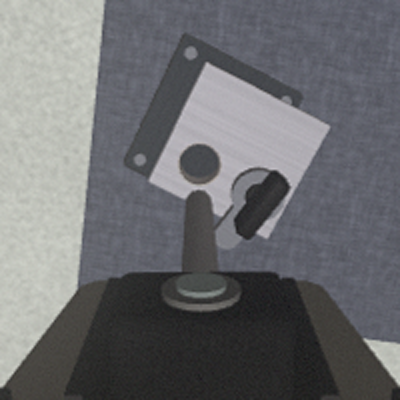

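In the side and scene crops the post hangs above the collar, with the hole open and the lobe clear. In the wrist crop the post tip (199,190) points at the hole (199,163). I'll fit both positions.

```bash
cat > fit.py <<'E'
from h import *
from scipy.optimize import least_squares
def run(W,im,p,tool):
    lo=tool[2]-129
    m=(W[...,2]>lo+8)&(W[...,2]<lo+110)&(np.linalg.norm(W[...,:2]-tool[:2],axis=-1)<16)
    m=cv2.erode(m.astype(np.uint8),np.ones((3,3)))>0
    P=W[m]; z0=lo+50
    f=lambda a:np.hypot(P[:,0]-a[0]-a[2]*(P[:,2]-z0),P[:,1]-a[1]-a[3]*(P[:,2]-z0))-7
    r=least_squares(f,[*tool[:2],0,0],loss='soft_l1'); a=r.x
    end=a[:2]+a[2:]*(lo-z0)
    print('post n',len(P),'mid',a[:2].round(2),'slope',a[2:].round(4),'lower end',end.round(2),'rms',np.std(f(a)).round(2))
    M=(W[...,2]<=tool[2]-129+2)&(W[...,2]>0)
    mm=(W[...,2]>lo-5)&(np.linalg.norm(W[...,:2]-tool[:2],axis=-1)<16); 
    if mm.any(): print('min post z',np.percentile(W[mm][:,2],1).round(1),'expected',lo.round(1))
    return a
def hole(W,p):
    T=np.array(p['T']); v,u=np.mgrid[0:400,0:640]
    D=np.stack([(u-p['cx'])/p['fx'],-(v-p['cy'])/p['fy'],-np.ones(u.shape)],-1)@T[:3,:3].T
    X=T[:3,3]+D*((109-T[2,3])/D[...,2])[...,None]
    h=(W[...,2]<104)&(np.linalg.norm(X[...,:2]-[574.7,-278.4],axis=-1)<18)
    cs,_=cv2.findContours(h.astype(np.uint8),cv2.RETR_EXTERNAL,cv2.CHAIN_APPROX_NONE); c=max(cs,key=cv2.contourArea)[:,0]
    q=X[c[:,1],c[:,0],:2]
    r=least_squares(lambda a:np.hypot(*(q-a[:2]).T)-a[2],[574.7,-278.4,14],loss='soft_l1'); print('hole',len(q),r.x.round(2),'area d',2*np.sqrt(0))
E
python3 - <<'E'
from fit import *
o=readout.observe(); p=imaging.camera_params('wrist'); z=np.load('wrist4.npz'); run(z['W'],z['im'],p,o['tool_pos']); hole(z['W'],p); print(o['tool_pos'])
W=z['W'];R=np.linalg.norm(W[...,:2]-[564,-254],axis=-1)<75
m=R&(W[...,2]>107)&(W[...,2]<113);print(cv2.minAreaRect(W[m][:,:2].astype(np.float32)))
E
```

```text
post n 453 mid [ 576.15 -277.75] slope [0.0019 0.0089] lower end [ 576.05 -278.19] rms 0.2
min post z 209.3 expected 200.5
hole 54 [ 573.55 -278.56   12.88] area d 0.0
[ 575.53900398 -277.18484909  329.53650851]
((566.5270385742188, -254.53103637695312), (92.34957122802734, 94.30863189697266), 71.92805480957031)
```

```bash
python3 -m creep '{"linear":[[0.008,-0.001,0.03],[0.008,-0.001,0.08],[0.008,-0.001,0.13],[0.008,-0.001,0.18],[0.008,-0.001,0.23],[0.008,-0.001,0.27],[0.008,-0.001,0.29],[0.008,-0.001,0.3],[0.008,-0.001,0.3],[0.008,-0.001,0.3],[0.008,-0.001,0.3],[0.008,-0.001,0.3],[0.008,-0.001,0.3]],"dr":[[0,0,0],[0,0,0],[0,0,0],[0,0,0],[0,0,0],[0,0,0],[0,0,0],[0,0,0],[0,0,0],[0,0,0],[0,0,0],[0,0,0],[0,0,0]],"claw":[0.4,0.4,0.4,0.4,0.4,0.4,0.4,0.4,0.4,0.4,0.4,0.4,0.4]}'
python3 - <<'E'
from fit import *
pos=[]
for i in range(3):
    pos.append(readout.observe()['tool_pos']); im,d,p=grab('wrist'); W=cloud(d,p); a=run(W,im,p,pos[-1]); hole(W,p)
    R=np.linalg.norm(W[...,:2]-[564,-254],axis=-1)<80
    q=W[R&(W[...,2]>107)&(W[...,2]<111)]; q=q[np.linalg.norm(q[:,:2]-a[:2],axis=1)>20]
    A=np.c_[q-q.mean(0)]; n=np.linalg.svd(A,full_matrices=0)[2][2]; print('plane normal',(n/n[2]).round(4),'z',q.mean(0).round(1))
print(np.mean(pos,0))
u,v=320,200; save('c5',cv2.resize(im[110:280,230:420],None,fx=3,fy=3,interpolation=2))
ims,ds,ps=grab('side'); ws=cloud(ds,ps); t=pos[-1]
m=(np.linalg.norm(ws[...,:2]-t[:2],axis=-1)<12)&(ws[...,2]>114)&(ws[...,2]<240);print('side post',m.sum(),np.percentile(ws[m],[2,50,98],axis=0).round(1))
E
```

```text
time: 14.33
tool_pos: [573.8, -278.4, 254.9]
tool_rot: [0.0, -0.074, 0.997, -0.0]
ft_force: [-0.3, -0.2, -2.7]
gripper_width: 50.2
grip_force: 30.0
post n 453 mid [ 574.45 -279.14] slope [0.0005 0.0084] lower end [ 574.42 -279.55] rms 0.21
min post z 134.6 expected 125.9
hole 79 [ 573.13 -278.53   12.38] area d 0.0
plane normal [-1.e-04 -1.e-04  1.e+00] z [ 550.  -252.6  109. ]
post n 463 mid [ 574.38 -279.06] slope [0.     0.0089] lower end [ 574.38 -279.51] rms 0.2
min post z 134.8 expected 125.8
hole 78 [ 573.14 -278.47   12.29] area d 0.0
plane normal [-3.e-04 -1.e-04  1.e+00] z [ 550.1 -252.7  108.9]
post n 443 mid [ 574.31 -279.07] slope [0.0009 0.009 ] lower end [ 574.26 -279.52] rms 0.2
min post z 134.6 expected 125.7
hole 80 [ 573.32 -278.41   12.34] area d 0.0
plane normal [-0.0012  0.      1.    ] z [ 550.  -252.7  109. ]
[ 573.72863069 -278.39070887  254.80841129]
side post 134 [[ 564.4 -287.7  123.6]
 [ 568.  -283.5  185.3]
 [ 574.8 -275.   238.1]]
```

View pics/c5.png

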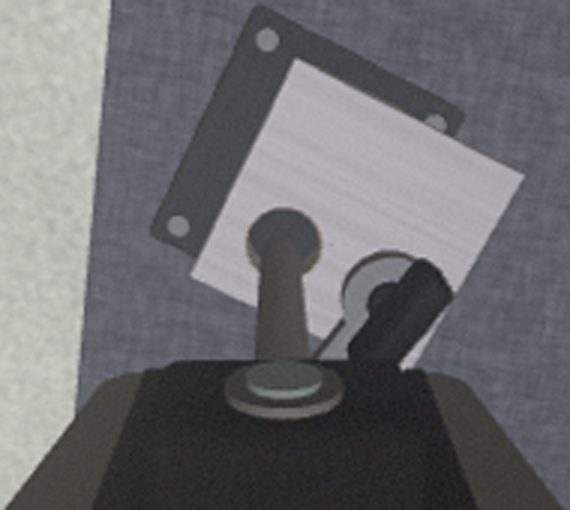

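The post is lined up with the hole (wrist crop, hole at (284,245)). It needs 0.7 mm in y and then about 76 mm down.

```bash
python3 -m creep '{"linear":[[0,0.003,0],[0,0.003,0.01],[0,0.003,0.03],[0,0.003,0.05],[0,0.003,0.07],[0,0.003,0.09],[0,0.003,0.11],[0,0.003,0.13],[0,0.003,0.15],[0,0.003,0.17],[0,0.003,0.19],[0,0.003,0.21],[0,0.003,0.23],[0,0.003,0.25],[0,0.003,0.27],[0,0.003,0.285],[0,0.003,0.295],[0,0.003,0.302],[0,0.003,0.302],[0,0.003,0.302]],"dr":[[0,0,0],[0,0,0],[0,0,0],[0,0,0],[0,0,0],[0,0,0],[0,0,0],[0,0,0],[0,0,0],[0,0,0],[0,0,0],[0,0,0],[0,0,0],[0,0,0],[0,0,0],[0,0,0],[0,0,0],[0,0,0],[0,0,0],[0,0,0]],"claw":[0.4,0.4,0.4,0.4,0.4,0.4,0.4,0.4,0.4,0.4,0.4,0.4,0.4,0.4,0.4,0.4,0.4,0.4,0.4,0.4]}'
python3 -m creep '{"linear":[[0,0,0],[0,0,0],[0,0,0],[0,0,0]],"dr":[[0,0,0],[0,0,0],[0,0,0],[0,0,0]],"claw":[0.4,0.4,0.4,0.4]}'
python3 - <<'E'
from fit import *
for i in range(3):
    t=readout.observe()['tool_pos']; im,d,p=grab('wrist'); W=cloud(d,p)
    m=(W[...,2]>113)&(W[...,2]<178)&(np.linalg.norm(W[...,:2]-t[:2],axis=-1)<12)
    m=cv2.erode(m.astype(np.uint8),np.ones((3,3)))>0; P=W[m]
    r=least_squares(lambda a:np.hypot(P[:,0]-a[0],P[:,1]-a[1])-7,t[:2],loss='soft_l1'); print(len(P),r.x.round(2),t.round(2))
R=np.linalg.norm(W[...,:2]-[564,-254],axis=-1)<80
bar=W[R&(W[...,2]>150)&(W[...,2]<158)&(np.linalg.norm(W[...,:2]-[588,-237],axis=-1)<27)]; print('bar',cv2.minAreaRect(bar[:,:2].astype(np.float32)))
ims,ds,ps=grab('side'); save('c6',np.hstack([cv2.resize(im[110:280,240:430],(400,358),interpolation=2),cv2.resize(ims[195:305,345:445],(400,358),interpolation=2)]))
ws=cloud(ds,ps); m=(np.linalg.norm(ws[...,:2]-t[:2],axis=-1)<12)&(ws[...,2]>20)&(ws[...,2]<86);print('side below collar',m.sum(),ws[m][:,2].min() if m.any() else '')
E
```

```text
time: 16.2
tool_pos: [573.5, -277.6, 178.9]
tool_rot: [0.0, -0.074, 0.997, -0.0]
ft_force: [-0.4, 0.7, -2.4]
gripper_width: 49.9
grip_force: 30.0
time: 16.53
tool_pos: [573.5, -277.6, 179.0]
tool_rot: [0.0, -0.074, 0.997, -0.0]
ft_force: [0.2, -0.3, -1.9]
gripper_width: 50.1
grip_force: 30.0
278 [ 574.14 -277.92] [ 573.5  -277.59  179.  ]
268 [ 574.13 -277.91] [ 573.51 -277.57  178.97]
269 [ 574.12 -277.89] [ 573.49 -277.58  178.95]
bar ((571.1258544921875, -228.22752380371094), (11.037437438964844, 6.601181983947754), 50.8176383972168)
side below collar 0
```

View pics/c6.png

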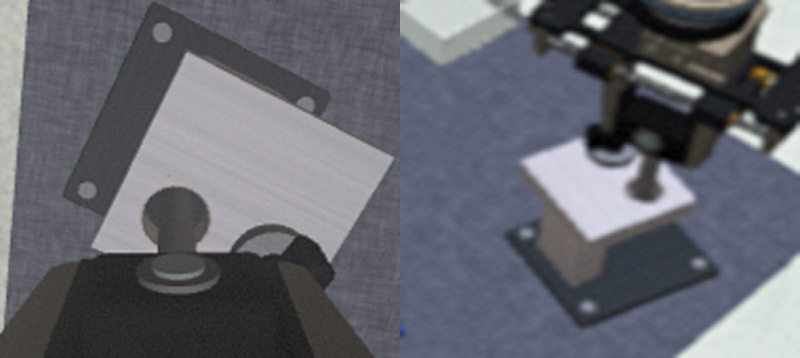

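The post hangs in the hole, central to within about 0.5 mm and without contact forces. By the tool height its lower end is at 50 mm, and the knob is clear. Handing in.

```bash
python3 -c "
from bench import job; print(job.finish_job())"
```

```text
the job is handed in; nothing more can be done
None
```

I opened the clamp to its stop and handed in with the gripper still holding the webcam, its post hanging through the bore within about 0.5 mm of centre and its lower end at about 50 mm (worked out from the tool height, since the cameras couldn't see the end under the collar).

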